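# Load a dead-weight pressure balance and take a reading

### The job

Take the red dust cover off the pressure balance and park it upright in the middle of the green pad, then press the white key fully down to zero the balance while its pan is empty. Next build all the weight discs on the bench into one stack, each flat and centred on the pan, the widest at the bottom and narrower ones in order above it; with the stack standing, press the green key fully down and after it the yellow key, one at a time. Never press the red key, and leave the other things on the bench where they are; if anything is knocked aside on the way, put it right again.

Things in the scene. Friction and masses are not known exactly. Their poses are not given: they have to be found in the camera images.
- pan (a point): centre of the weight pan of the pressure balance, on the upper side of the pan's floor, 70 mm above the bench. Round aluminium pan, inner radius 78 mm, with a lip 8 mm high and 5 mm thick around it; it sits on a white square housing 180 x 180 mm, 52 mm high, fixed to the bench. Axes: z up.
- cover_knob (a point): red dust cover, a disc 140 mm across and 30 mm high with a black round knob on top, 28 mm across and 34 mm high (64 mm high in all); 0.25 kg. The point is on the axis half-way up the knob, 47 mm above the cover's underside; z up along the axis. At the start it lies in the pan.
- pad_center (a point): centre of the upper side of the green round parking pad, 190 mm across and 4 mm thick, fixed on the bench to the left or the right.
- disc68_center (a point): dark steel (nearly black) weight disc, 68 mm across and 18 mm thick, 0.25 to 0.6 kg, plain and flat on both sides; the point is its centre, half-way up; z is its axis (either face may be up). It starts flat on the bench, at one of five spots: three in a row before the balance, about 135 mm apart (x 0.445 m, y -0.135, 0 and 0.135), and one at each side of it (x 0.64, y 0.20 and -0.20), all within 15 mm. None if this disc is absent today.
- disc64_center (a point): brass (yellow metal) weight disc, 64 mm across and 18 mm thick, 0.25 to 0.6 kg, plain and flat on both sides; the point is its centre, half-way up; z is its axis (either face may be up). It starts flat on the bench, at one of five spots: three in a row before the balance, about 135 mm apart (x 0.445 m, y -0.135, 0 and 0.135), and one at each side of it (x 0.64, y 0.20 and -0.20), all within 15 mm. None if this disc is absent today.
- disc60_center (a point): bright aluminium weight disc, 60 mm across and 18 mm thick, 0.25 to 0.6 kg, plain and flat on both sides; the point is its centre, half-way up; z is its axis (either face may be up). It starts flat on the bench, at one of five spots: three in a row before the balance, about 135 mm apart (x 0.445 m, y -0.135, 0 and 0.135), and one at each side of it (x 0.64, y 0.20 and -0.20), all within 15 mm. None if this disc is absent today.
- disc56_center (a point): copper (reddish metal) weight disc, 56 mm across and 18 mm thick, 0.25 to 0.6 kg, plain and flat on both sides; the point is its centre, half-way up; z is its axis (either face may be up). It starts flat on the bench, at one of five spots: three in a row before the balance, about 135 mm apart (x 0.445 m, y -0.135, 0 and 0.135), and one at each side of it (x 0.64, y 0.20 and -0.20), all within 15 mm. None if this disc is absent today.
- disc52_center (a point): blue painted weight disc, 52 mm across and 18 mm thick, 0.25 to 0.6 kg, plain and flat on both sides; the point is its centre, half-way up; z is its axis (either face may be up). It starts flat on the bench, at one of five spots: three in a row before the balance, about 135 mm apart (x 0.445 m, y -0.135, 0 and 0.135), and one at each side of it (x 0.64, y 0.20 and -0.20), all within 15 mm. None if this disc is absent today.
- key_white_top (a point): centre of the top of the round white key, 32 mm across, on the grey key console (150 x 150 mm, 40 mm high, fixed to the bench; keys in a square, 64 mm apart, white far left seen from the robot before the console's own turn of up to about 20 degrees).
- key_white (a joint): how far the white key is pressed: 0 up, 0.006 m fully down; spring, 5 N at the bottom; it springs back.
- key_green_top (a point): centre of the top of the round green key, 32 mm across, on the grey key console (150 x 150 mm, 40 mm high, fixed to the bench; keys in a square, 64 mm apart, green far right seen from the robot before the console's own turn of up to about 20 degrees).
- key_green (a joint): how far the green key is pressed: 0 up, 0.006 m fully down; spring, 5 N at the bottom; it springs back.
- key_yellow_top (a point): centre of the top of the round yellow key, 32 mm across, on the grey key console (150 x 150 mm, 40 mm high, fixed to the bench; keys in a square, 64 mm apart, yellow near left seen from the robot before the console's own turn of up to about 20 degrees).
- key_yellow (a joint): how far the yellow key is pressed: 0 up, 0.006 m fully down; spring, 5 N at the bottom; it springs back.
- key_red_top (a point): centre of the top of the round red key, 32 mm across, on the grey key console (150 x 150 mm, 40 mm high, fixed to the bench; keys in a square, 64 mm apart, red near right seen from the robot before the console's own turn of up to about 20 degrees).
- key_red (a joint): how far the red key is pressed: 0 up, 0.006 m fully down; spring, 5 N at the bottom; it springs back.
- fitting: brass pipe fitting 32 mm across, 32 mm high, a bystander to leave where it is; origin at its underside.
- spool: small red spool 34 mm across, 28 mm high, a bystander to leave where it is; origin at its underside.
- screwdriver: screwdriver lying down, a bystander to leave where it is; origin at its underside.
- wrench: wrench lying down, a bystander to leave where it is; origin at its underside.
Mind the look-alikes: they are no part of the job. Of the things shaped like the part that bears disc52_center, the blue one is meant.

How it is judged:
On the way, in this order (a step that is already met when the one before it is completed fails the run):
1. the dust cover is parked upright on the green pad and let go (horizontal distance between cover_knob and pad_center below 0.03 m and height (world z) of cover_knob below 0.058 m and angle between cover_knob's own z axis and vertical below 0.1 rad and contact force between the fingers and cover below 0.2 N), for 0.2 s.
2. the white key is pressed fully down while the pan is empty (value of joint key_white above 0.0045 m and horizontal distance between each of disc68_center, disc64_center, disc60_center, disc56_center, disc52_center and pan above 0.085 m and horizontal distance between cover_knob and pan above 0.12 m), for 0.03 s.
3. all discs present are stacked on the pan, centred, widest at the bottom, and let go (horizontal distance between each of disc68_center, disc64_center, disc60_center, disc56_center, disc52_center and pan below 0.01 m and angle between the z axis of each of disc68_center, disc64_center, disc60_center, disc56_center, disc52_center and the z axis of pan, either way round below 0.08 rad and ((z of disc64_center in the frame of disc68_center above 0.012 m and angle between disc68_center's own z axis and vertical below 0.5 rad) or (z of disc64_center in the frame of disc68_center below -0.012 m and angle between disc68_center's own z axis and vertical above 2.6 rad)) and ((z of disc60_center in the frame of disc68_center above 0.012 m and angle between disc68_center's own z axis and vertical below 0.5 rad) or (z of disc60_center in the frame of disc68_center below -0.012 m and angle between disc68_center's own z axis and vertical above 2.6 rad)) and ((z of disc56_center in the frame of disc68_center above 0.012 m and angle between disc68_center's own z axis and vertical below 0.5 rad) or (z of disc56_center in the frame of disc68_center below -0.012 m and angle between disc68_center's own z axis and vertical above 2.6 rad)) and ((z of disc52_center in the frame of disc68_center above 0.012 m and angle between disc68_center's own z axis and vertical below 0.5 rad) or (z of disc52_center in the frame of disc68_center below -0.012 m and angle between disc68_center's own z axis and vertical above 2.6 rad)) and ((z of disc60_center in the frame of disc64_center above 0.012 m and angle between disc64_center's own z axis and vertical below 0.5 rad) or (z of disc60_center in the frame of disc64_center below -0.012 m and angle between disc64_center's own z axis and vertical above 2.6 rad)) and ((z of disc56_center in the frame of disc64_center above 0.012 m and angle between disc64_center's own z axis and vertical below 0.5 rad) or (z of disc56_center in the frame of disc64_center below -0.012 m and angle between disc64_center's own z axis and vertical above 2.6 rad)) and ((z of disc52_center in the frame of disc64_center above 0.012 m and angle between disc64_center's own z axis and vertical below 0.5 rad) or (z of disc52_center in the frame of disc64_center below -0.012 m and angle between disc64_center's own z axis and vertical above 2.6 rad)) and ((z of disc56_center in the frame of disc60_center above 0.012 m and angle between disc60_center's own z axis and vertical below 0.5 rad) or (z of disc56_center in the frame of disc60_center below -0.012 m and angle between disc60_center's own z axis and vertical above 2.6 rad)) and ((z of disc52_center in the frame of disc60_center above 0.012 m and angle between disc60_center's own z axis and vertical below 0.5 rad) or (z of disc52_center in the frame of disc60_center below -0.012 m and angle between disc60_center's own z axis and vertical above 2.6 rad)) and ((z of disc52_center in the frame of disc56_center above 0.012 m and angle between disc56_center's own z axis and vertical below 0.5 rad) or (z of disc52_center in the frame of disc56_center below -0.012 m and angle between disc56_center's own z axis and vertical above 2.6 rad)) and contact force between the fingers and disc68 below 0.2 N and contact force between the fingers and disc64 below 0.2 N and contact force between the fingers and disc60 below 0.2 N and contact force between the fingers and disc56 below 0.2 N and contact force between the fingers and disc52 below 0.2 N), for 0.2 s.
4. the green key is pressed fully down with the stack standing (value of joint key_green above 0.0045 m and horizontal distance between each of disc68_center, disc64_center, disc60_center, disc56_center, disc52_center and pan below 0.01 m and angle between the z axis of each of disc68_center, disc64_center, disc60_center, disc56_center, disc52_center and the z axis of pan, either way round below 0.08 rad), for 0.03 s.
5. the yellow key is pressed fully down with the stack standing (value of joint key_yellow above 0.0045 m and horizontal distance between each of disc68_center, disc64_center, disc60_center, disc56_center, disc52_center and pan below 0.01 m and angle between the z axis of each of disc68_center, disc64_center, disc60_center, disc56_center, disc52_center and the z axis of pan, either way round below 0.08 rad), for 0.03 s.
At the end, for the whole second after the job is handed in: Every disc present lies flat (within 0.08 rad) on the stack in the pan with its centre within 10 mm horizontally of the pan's centre, each narrower disc above every wider one; the cover stands upright on the green pad, its axis within 30 mm of the pad's centre; all are released and at rest (all of step 1 and all of step 3 and linear speed of each of disc68, disc64, disc60, disc56, disc52, cover below 0.02 m/s); the robot touches nothing.
It fails at once if the red key is pressed (value of joint key_red above 0.003 m).
It fails at once if two keys are pressed at once (value of joint each of key_white, key_green above 0.003 m or value of joint each of key_white, key_yellow above 0.003 m or value of joint each of key_green, key_yellow above 0.003 m).
It fails at once if a bystander is moved by more than 50 mm (distance of any of fitting, spool, screwdriver, wrench from where it was at the start of the episode above 0.05 m).
Of disc68, disc64, disc60, disc56, disc52 only 3 to 5 are there at a start; the rules pass over those that are not, and their reading is None.
At some moment in a run one of cover, disc68, disc64, disc60, disc56, disc52 may be knocked a few centimetres aside while the robot is not near it.
It also fails if it takes over 210 s, if anything falls off the work surface, if the arm or the gripper's body presses on something with over 40 N, if the wrist force passes 120 N, or if a joint passes its speed limit or range.

### The arm

A 6-joint arm with a two-finger parallel gripper is mounted at the origin on the work surface. World frame = base frame: x ahead of the robot, y to its left, z up, the work surface at z = 0. Lengths are in m, angles in rad, forces in N, time in s.
With the tool pointing down it reaches from about 0.275 to 0.75 m from the base axis. Payload 10.2 kg.
Tool frame: the origin (TCP) lies midway between the tips of the shut fingers; the grasp point (between the pads) lies 19 mm behind it; z points along the fingers, y is the direction in which the jaws open and shut (so a half turn about z gives the same grasp; the last joint's range is limited). The gripper opens to 85 mm and grips with 20 to 120 N. Pads are 22 mm wide; open, the fingers measure 114 mm over their backs; the gripper's body (76 mm by 85 mm) begins 54 mm behind the grasp point. The pads swing forward as they close: fully open they stand 13 mm farther back than shut.
Start: joints at [-0.223, 0.313, 1.498, -0, 1.331, -0.223], TCP at [0.525, -0, 0.231] pointing down, gripper open.
Joint ranges: [-2.94, 2.94], [-0.97, 2.17], [0.19, 2.56], [-1.23, 4.37], [0.02, 3.11], [-2.88, 2.88]. Speed limits (rad/s): [2.39, 2.39, 3.01, 3.14, 3.14, 3.14].

### API

Orientations are given as a unit quaternion [x, y, z, w].
In Python, from plant import state, snapshot, camera_params, sign_off, masks_of gives the robot as it stands.
- The arm moves only by the tool play_rows, never from a script. Its argument "rows" is a list that holds one entry, the list of rows, each a list of 5 numbers: the opening, from -1 (shut) to 1 (fully open), so that 0 is half open, then the shift along the tool's x, y, z in mm, then the turn about the tool's z in rad. A call has 1 to 12 rows; each row shifts and turns the commanded pose from where the row before left it, along the tool's axes as they then stand; what a row does not reach is not made up. A row lasts 1/8 s, in which the tool goes at most 62.5 mm and 10.7 degrees, less where a joint would pass 70% of its speed; a pose out of reach is approached as far as the arm can. A call is refused whole if a number of a shift passes 62.5 or a number of a turn 0.188, either way. A call with a gripper value outside its range is refused whole. The fingers move at their own pace and stop on an object; "force" is the grip in N (left out, the last holds). Time passes only in rows, so rows that do not move let the fingers close. It gives the time, the measured TCP pose, the force and the opening at its end, in the units of the state.
- state(): the state, without advancing time (a new reading comes with each control period).
- snapshot(name): name is "scene" or "side" or "wrist"; returns (picture, depth): 400x640x3 uint8, red, green, blue; 400x640 float32, m along the optical axis (not along the pixel's ray), 0 where there is no reading.
- camera_params(name): a dict with "fx", "fy", "cx", "cy" (pixels), "R" (3x3) and "t" (3): a world point X has camera coordinates R X + t. Camera axes: x right, y down, z forward; pixel columns grow to the right and rows downward; lengths in m; the calibration is good to about 2 mm. A picture is of the moment at which its call begins: read the wrist's pose just before it. camera_params takes no time and is no camera call; for the wrist camera it gives the pose at the moment of the call.
- sign_off(): hands the job in, once; it reports no verdict.
Trained networks look in the newest picture that a camera, given by its name, has taken for a name from the list of things; names that differ only in an ending like _2 or _b are one class to them, and where a whole thing is asked for, a point or a joint stands for the part that bears it (a point fixed in the world has none). Each returns a list of dicts, best first, with "p" (0 to 1); they miss things now and then, are a little off and sometimes report something else, mostly with a low value. They report only what shows in the picture. A call takes as long as a camera call. They do not tell look-alikes from the thing itself.
- masks_of(camera, label): "region" (400x640 bool, what is visible of it) and "box" ([left, top, right, bottom] in pixels, round what is visible of it).
The state is a dict: "time_s": time; "q": joint angles; "dq": joint speeds; "joint_efforts": joint torques, N m; "eef_pos": TCP position; "tool_rot": TCP orientation; "contact_force": force on the tool from outside, world axes, zero at the start; "moment": the same for the moment, N m; "finger_gap": finger opening in m.
Only numpy, scipy, OpenCV 4.12 (cv2) and the standard library are available. Lean on these libraries where they do the work, as an engineer would, in place of code of your own. Each camera call takes 0.05 s, during which the arm holds its last target.

## Working session

There is one attempt and no reset: what is moved stays moved. The work goes in short steps, Python scripts to look and compute and a tool call to move; the robot and the scene stay as the last step left them, time stands still between calls to the robot, and variables do not carry over. Pictures are saved under pics/ and viewed, and the job is handed in when it is done.

Besides the shell and the picture viewer there is one more tool, called after "Emit:" as name(argument=value, ...) on one line, values as JSON. play_rows: Moves the arm, as the interface text tells. Its arguments: {"type":"object","properties":{"rows":{"type":"array","items":{"type":"array","items":{"type":"array","items":{"type":"number"}}}},"force":{"type":"number"}},"required":["rows"]}

```bash
ls; mkdir -p pics; cat > h.py <<'E'
import numpy as np, cv2
from plant import state, snapshot, camera_params, sign_off, masks_of
from scipy.spatial.transform import Rotation as Ro
def cloud(d,cp):
    v,u=np.mgrid[0:400,0:640]
    pc=np.stack([(u-cp['cx'])/cp['fx']*d,(v-cp['cy'])/cp['fy']*d,d],-1)
    R=np.array(cp['R']);t=np.array(cp['t'])
    return (pc-t)@R
def save(n,img,s=1): 
    cv2.imwrite('pics/'+n+'.png',cv2.resize(img[...,::-1],None,fx=s,fy=s))
def shot(c,n):
    cp=camera_params(c);im,d=snapshot(c);save(n,im);np.savez('/tmp/'+n,im=im,d=d,**{k:np.array(cp[k]) for k in cp})
    return im,d,cp,cloud(d,cp)
def st():
    s=state();print('t',round(s['time_s'],2),'pos',np.round(s['eef_pos'],4),'q',np.round(s['q'],3),'rot',np.round(s['tool_rot'],3),'F',np.round(s['contact_force'],1),'gap',round(s['finger_gap'],4))
    return s
E
python3 - <<'E'
from h import *
s=st()
R=Ro.from_quat(s['tool_rot']).as_matrix();print(R.round(2))
for c in ['scene','side','wrist']:
    im,d,cp,P=shot(c,c+'0'); print(c,-np.array(cp['R']).T@cp['t'])
E
```

```text
pics
t 0.0 pos [5.247e-01 1.000e-04 2.307e-01] q [-0.223  0.313  1.498 -0.     1.331 -0.223] rot [ 0.707  0.707 -0.    -0.001] F [-0.6  0.3  0.2] gap 0.0856
[[-0.  1. -0.]
 [ 1.  0.  0.]
 [ 0. -0. -1.]]
scene [ 1.43424871 -0.12849352  0.8413347 ]
side [ 0.06959535 -0.59650803  0.95309737]
wrist [0.52556163 0.07018234 0.37374711]
```

View pics/scene0.png

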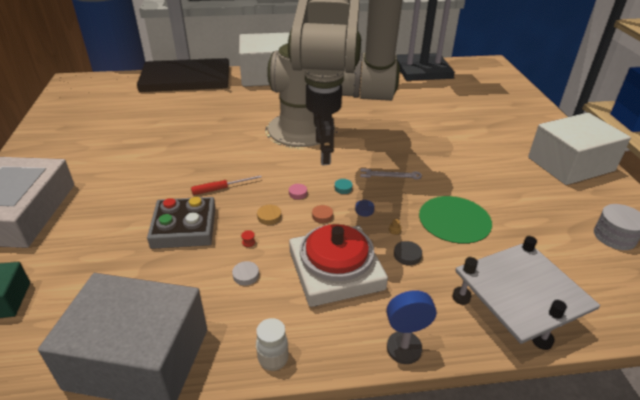

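View pics/side0.png

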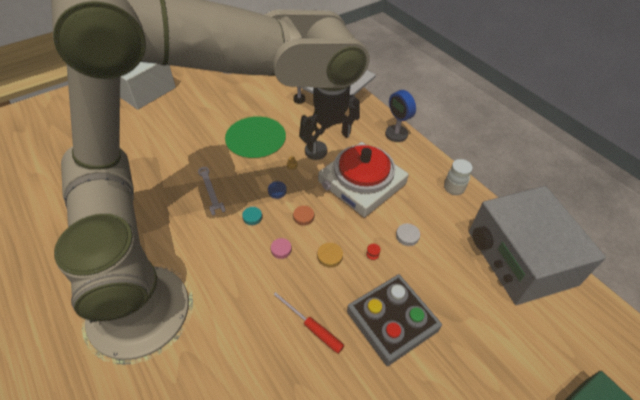

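View pics/wrist0.png

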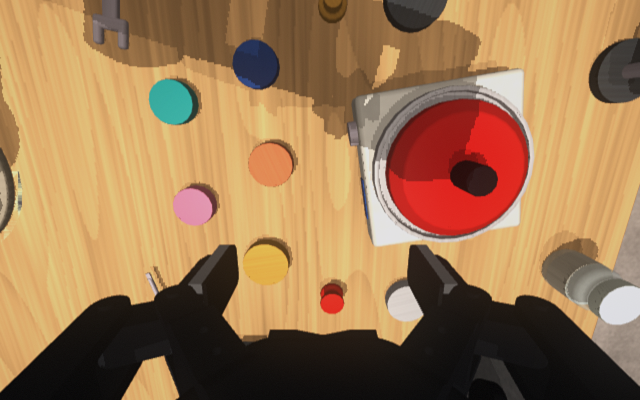

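Seen in the wrist image: blue (256,64), copper (270,164), brass (266,263), aluminium (405,300), black (415,5), cover knob (475,177). The teal (173,101) and pink (194,205) discs are look-alikes. The fitting is at (333,8) and the spool at (332,297).

```bash
cat >> h.py <<'E'
def rep(c,P,labels,im=None):
    for l in labels:
        for r in masks_of(c,l)[:4]:
            m=r['region']; q=P[m]; q=q[np.isfinite(q).all(1)]
            if len(q)<5: continue
            zt=np.percentile(q[:,2],90)
            top=q[abs(q[:,2]-zt)<0.006]
            (x,y),rad=cv2.minEnclosingCircle(top[:,:2].astype(np.float32).reshape(-1,1,2))
            col=im[m].mean(0).round() if im is not None else ''
            print(c,l,'p%.2f'%r['p'],'box',r['box'],'ztop %.4f'%np.median(top[:,2]),'mean',top[:,:2].mean(0).round(4),'circ %.4f %.4f r%.4f'%(x,y,rad),col,len(top))
E
python3 - <<'E'
from h import *
L=['disc68_center','disc64_center','disc60_center','disc56_center','disc52_center','cover_knob','key_white_top','key_green_top','key_yellow_top','key_red_top','fitting','spool','screwdriver','wrench']
for c in ['side','scene']:
    im,d,cp,P=shot(c,c+'1'); rep(c,P,L,im)
im,d,cp,P=shot('wrist','w1'); rep('wrist',P,L[:6]+['fitting','spool'],im)
E
```

```text
side disc68_center p0.49 box [305.0, 140.5, 326.0, 163.4] ztop 0.0184 mean [0.6321 0.1859] circ 0.6287 0.1953 r0.0357 [71. 65. 57.] 163
side disc68_center p0.19 box [393.3, 286.4, 404.3, 299.2] ztop 0.0620 mean [ 0.496  -0.3155] circ 0.4971 -0.3152 r0.0161 [173. 174. 168.] 138
side disc68_center p0.16 box [409.9, 307.2, 423.0, 320.1] ztop 0.0624 mean [ 0.4933 -0.3785] circ 0.4935 -0.3788 r0.0158 [ 65. 120.  66.] 155
side disc64_center p0.73 box [317.0, 241.6, 344.2, 268.3] ztop 0.0181 mean [ 0.4464 -0.1291] circ 0.4472 -0.1280 r0.0322 [170. 128.  63.] 418
side disc64_center p0.32 box [277.8, 295.1, 347.0, 356.8] ztop 0.0236 mean [ 0.3154 -0.2914] circ 0.3143 -0.2879 r0.0505 [162.  70.  53.] 411
side disc60_center p0.79 box [396.7, 223.6, 418.9, 244.0] ztop 0.0181 mean [ 0.6478 -0.1911] circ 0.6495 -0.1903 r0.0311 [159. 151. 141.] 359
side disc60_center p0.74 box [395.5, 283.7, 403.1, 298.1] ztop 0.0619 mean [ 0.4957 -0.315 ] circ 0.4969 -0.3145 r0.0161 [167. 168. 161.] 144
side disc56_center p0.91 box [291.1, 206.7, 314.6, 226.0] ztop 0.0179 mean [0.4599 0.0097] circ 0.4610 0.0117 r0
[... 6127 characters left out ...]
. 47. 75.] 1736
wrist disc52_center p0.82 box [149.7, 78.5, 195.2, 124.4] ztop 0.0183 mean [0.3471 0.0868] circ 0.3463 0.0865 r0.0259 [ 56. 159. 148.] 1594
wrist disc52_center p0.70 box [174.6, 184.7, 214.9, 225.0] ztop 0.0182 mean [ 0.3564 -0.0423] circ 0.3554 -0.0431 r0.0262 [206. 132. 152.] 1215
wrist cover_knob p0.62 box [386.6, 99.2, 526.0, 232.6] ztop 0.1000 mean [0.6576 0.0211] circ 0.6601 0.0171 r0.0636 [173.  34.  29.] 11184
wrist fitting p0.60 box [314.8, 1.7, 345.1, 22.4] ztop 0.0317 mean [0.5354 0.1824] circ 0.5354 0.1865 r0.0095 [95. 65. 28.] 141
wrist spool p0.66 box [322.1, 286.0, 341.5, 314.8] ztop 0.0279 mean [ 0.5377 -0.1806] circ 0.5384 -0.1822 r0.0173 [185.  47.  33.] 401
```

```bash
cat >> h.py <<'E'
def fitc(q):
    A=np.c_[2*q,np.ones(len(q))];s=np.linalg.lstsq(A,(q**2).sum(1),rcond=None)[0]
    return s[:2],np.sqrt(s[2]+s[0]**2+s[1]**2)
def circ(q):
    (x,y),r=cv2.minEnclosingCircle(q[:,:2].astype(np.float32).reshape(-1,1,2));return round(x,4),round(y,4),round(r,4),len(q),q[:,:2].mean(0).round(4)
def knob(im,P,x,y,zt=0.134):
    m=(abs(P[...,2]-zt)<0.004)&(np.hypot(P[...,0]-x,P[...,1]-y)<0.05)
    return circ(P[m])
E
python3 - <<'E'
from h import *
for n in ['side1','scene1','w1']:
    z=np.load('/tmp/'+n+'.npz');im=z['im'].astype(int);P=cloud(z['d'],z)
    print(n,'knob',knob(im,P,.66,.014))
    # cover red top
    m=(abs(P[...,2]-.100)<.003)&(im[...,0]>2*im[...,1])&(np.hypot(P[...,0]-.66,P[...,1]-.015)<.09)
    print('cover',circ(P[m]))
    m=(abs(P[...,2]-.078)<.002)&(np.hypot(P[...,0]-.66,P[...,1]-.015)<.1); q=P[m][:,:2]
    if len(q)>20:
        c,r=fitc(q); print('lip',circ(P[m]),'fit',c,r)
    g=(im[...,1]>1.5*im[...,0])&(im[...,1]>1.3*im[...,2])&(P[...,2]<.012)&(P[...,2]>-.005)&(P[...,1]>.1)
    if g.sum()>50: print('pad',circ(P[g]))
E
```

```text
side1 knob (0.664, 0.0155, 0.0151, 70, array([0.6617, 0.0156]))
cover (0.6601, 0.013, 0.062, 901, array([0.6568, 0.0092]))
lip (0.6632, 0.0159, 0.0845, 253, array([0.6449, 0.0007])) fit [0.66443518 0.01850796] 0.07889107557905048
pad (0.5102, 0.3566, 0.0946, 1889, array([0.508 , 0.3535]))
scene1 knob (0.6636, 0.0151, 0.0143, 97, array([0.6647, 0.0148]))
cover (0.6662, 0.0153, 0.0628, 1382, array([0.6721, 0.0137]))
lip (0.6636, 0.0146, 0.084, 364, array([0.6922, 0.0074])) fit [0.66107605 0.01531274] 0.07899690065244966
pad (0.512, 0.357, 0.095, 2530, array([0.5168, 0.3561]))
w1 knob (0.6608, 0.0164, 0.0142, 829, array([0.66  , 0.0172]))
cover (0.6607, 0.0171, 0.0621, 10699, array([0.6582, 0.0208]))
lip (0.6614, 0.0164, 0.0833, 2448, array([0.6609, 0.0254])) fit [0.6612117  0.01670482] 0.07953342839202417
```

Emit:
play_rows(rows=[[[1, 4, 40, 0, 0], [1, 4, 40, 0, 0], [1, 4, 35, 0, 0], [1, 4, 22, 0, 0], [1, 0, 0, 35, 0], [1, 0, 0, 35, 0], [1, 0, 0, 20, 0], [1, 0, 0, 0, 0], [1, 0, 0, 0, 0]]], force=40)

```text
time_s: 3.22
eef_pos: [0.6625, 0.0159, 0.1426]
tool_rot: [0.707, 0.707, 0.001, 0.001]
contact_force: [0.1, -0.1, 0.3]
finger_gap: 0.0851
```

Emit:
play_rows(rows=[[[1, 0, 0, 20, 0], [1, 0, 0, 16, 0], [1, 0, 0, 0, 0], [-1, 0, 0, 0, 0], [-1, 0, 0, 0, 0], [-1, 0, 0, 0, 0], [-1, 0, 0, 0, 0], [-1, 0, 0, 0, 0], [-1, 0, 0, 0, 0]]], force=40)

```text
time_s: 4.35
eef_pos: [0.6622, 0.0159, 0.1058]
tool_rot: [0.707, 0.707, 0.0, 0.0]
contact_force: [0.1, 0.6, 4.8]
finger_gap: 0.0269
```

Emit:
play_rows(rows=[[[-1, 0, 0, -20, 0], [-1, 0, 0, -30, 0], [-1, 0, 0, -20, 0], [-1, 40, -18, 0, 0], [-1, 43, -19, 0, 0], [-1, 43, -19, 0, 0], [-1, 43, -19, 0, 0], [-1, 43, -19, 0, 0], [-1, 43, -19, 0, 0], [-1, 43, -19, 0, 0], [-1, 43, -19, 0, 0], [-1, 0, 0, 0, 0]]])

```text
time_s: 5.85
eef_pos: [0.5091, 0.3594, 0.1743]
tool_rot: [0.706, 0.709, -0.001, -0.001]
contact_force: [0.0, -0.9, -2.8]
finger_gap: 0.0267
```

Emit:
play_rows(rows=[[[-1, 0, 0, 0, 0], [-1, 0, 0, 30, 0], [-1, 0, 0, 30, 0], [-1, 0, 0, 30, 0], [-1, 0, 0, 20, 0], [-1, 0, 0, 10, 0], [-1, 0, 0, 0, 0]]])

```text
time_s: 6.72
eef_pos: [0.5112, 0.3563, 0.055]
tool_rot: [0.707, 0.707, -0.0, -0.0]
contact_force: [-1.0, 0.2, -1.6]
finger_gap: 0.027
```

Emit:
play_rows(rows=[[[-1, 0, 0, 8, 0], [-1, 0, 0, 6, 0], [-1, 0, 0, 1, 0], [-1, 0, 0, 0, 0], [0, 0, 0, 0, 0], [1, 0, 0, 0, 0], [1, 0, 0, 0, 0], [1, 0, 0, 0, 0], [1, 0, 0, -30, 0], [1, 0, 0, -50, 0], [1, 0, 0, -50, 0], [1, 0, 0, 0, 0]]])

```text
time_s: 8.22
eef_pos: [0.5125, 0.3577, 0.1746]
tool_rot: [0.707, 0.707, 0.004, 0.001]
contact_force: [0.7, -1.0, 0.1]
finger_gap: 0.0855
```

```bash
python3 - <<'E'
from h import *
st()
im,d,cp,P=shot('side','side2'); print(knob(im,P,.511,.357,.068))
im,d,cp,P=shot('wrist','w2');print(knob(im,P,.511,.357,.068)); 
im,d,cp,P=shot('scene','scene2');print(knob(im,P,.511,.357,.068)); 
E
```

```text
t 8.22 pos [0.5125 0.3577 0.1746] q [0.422 0.573 1.258 0.    1.302 0.422] rot [0.707 0.707 0.004 0.001] F [ 0.7 -1.   0.1] gap 0.0855
(0.5127, 0.3567, 0.0149, 51, array([0.5126, 0.3563]))
(0.5116, 0.3582, 0.0138, 713, array([0.5115, 0.3587]))
(0.5136, 0.356, 0.0141, 65, array([0.515 , 0.3554]))
```

View pics/scene2.png

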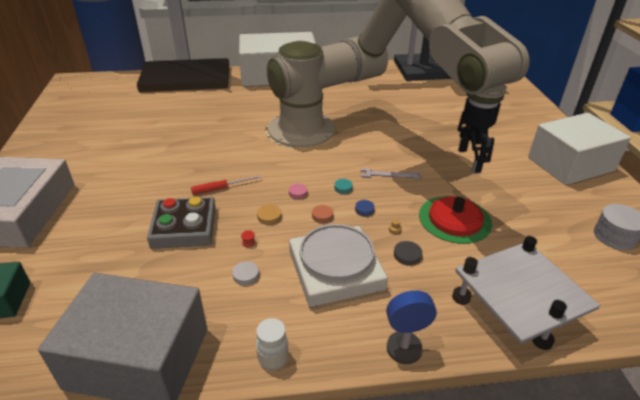

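Cover parked on the green pad (456,215). Next, the white key.

Emit:
play_rows(rows=[[[0, -56, -1, 0, 0], [-1, -56, -1, 0, 0], [-1, -56, -1, 0, 0], [-1, -56, -2, 0, 0], [-1, -56, -1, 0, 0], [-1, -56, -1, 0, 0], [-1, -56, -2, 0, 0], [-1, -56, -1, 0, 0], [-1, -56, -1, 0, 0], [-1, -56, -2, 0, 0], [-1, -56, -1, 0, 0], [-1, -56, -2, 0, 0]]])

```text
time_s: 9.88
eef_pos: [0.4943, -0.3165, 0.1687]
tool_rot: [0.707, 0.707, 0.0, -0.001]
contact_force: [1.2, 0.5, 1.3]
finger_gap: -0.0
```

Emit:
play_rows(rows=[[[-1, 0, 0, 0, 0], [-1, 0, 0, 0, 0], [-1, 0, 0, 40, 0], [-1, 0, 0, 40, 0], [-1, 0, 0, 20, 0], [-1, 0, 0, 0, 0], [-1, 0, 0, 0, 0]]])

```text
time_s: 10.75
eef_pos: [0.4956, -0.3146, 0.0714]
tool_rot: [0.707, 0.707, 0.0, 0.001]
contact_force: [-0.4, 0.2, 0.5]
finger_gap: 0.0003
```

Emit:
play_rows(rows=[[[-1, 0, 0, 6, 0], [-1, 0, 0, 5, 0], [-1, 0, 0, 3, 0], [-1, 0, 0, 1.5, 0], [-1, 0, 0, 0, 0], [-1, 0, 0, 0, 0]]])

```text
time_s: 11.5
eef_pos: [0.4954, -0.3152, 0.0564]
tool_rot: [0.707, 0.707, 0.0, 0.001]
contact_force: [-3.2, 3.8, 14.8]
finger_gap: -0.0002
```

Bottomed out at 14.8 N. Retract and go above the black disc (disc68).

Emit:
play_rows(rows=[[[-1, 0, 0, -30, 0], [-1, 0, 0, -50, 0], [-1, 0, 0, -36, 0], [0, 50, 13, 0, 0], [1, 51, 13, 0, 0], [1, 51, 14, 0, 0], [1, 51, 14, 0, 0], [1, 51, 14, 0, 0], [1, 51, 14, 0, 0], [1, 51, 14, 0, 0], [1, 51, 13, 0, 0], [1, 51, 13, 0, 0]]])

```text
time_s: 13.0
eef_pos: [0.6171, 0.1446, 0.1705]
tool_rot: [0.707, 0.707, -0.0, -0.0]
contact_force: [1.1, -1.1, 0.9]
finger_gap: 0.0855
```

Emit:
play_rows(rows=[[[1, 51, 13, 0, 0], [1, 0, 0, 0, 0], [1, 0, 0, 0, 0]]])

```text
time_s: 13.38
eef_pos: [0.6298, 0.1935, 0.1703]
tool_rot: [0.707, 0.707, -0.001, -0.0]
contact_force: [-0.0, 0.3, -0.3]
finger_gap: 0.0857
```

```bash
python3 - <<'E'
from h import *
st()
L=['disc68_center','disc64_center','disc60_center','disc56_center','disc52_center','key_white_top','fitting','spool']
for c in ['wrist','side']:
    im,d,cp,P=shot(c,c+'3'); rep(c,P,L[:5],im)
E
```

```text
t 13.38 pos [0.6298 0.1935 0.1703] q [ 0.121  0.659  1.127 -0.     1.357  0.121] rot [ 0.707  0.707 -0.001 -0.   ] F [-0.   0.3 -0.3] gap 0.0857
wrist disc68_center p0.78 box [283.2, 147.1, 350.1, 210.7] ztop 0.0182 mean [0.6264 0.1984] circ 0.6264 0.1971 r0.0340 [91. 84. 78.] 3106
wrist disc68_center p0.18 box [220.9, 171.9, 248.4, 203.9] ztop 0.0320 mean [0.5367 0.1897] circ 0.5359 0.1890 r0.0101 [187. 144.  65.] 304
wrist disc64_center p0.49 box [171.1, 393.5, 179.8, 400.0] ztop 0.0163 mean [ 0.4303 -0.1002] circ 0.4285 -0.1017 r0.0080 [121.  85.  39.] 34
wrist disc52_center p0.84 box [55.6, 248.6, 112.9, 295.4] ztop 0.0182 mean [0.348  0.0885] circ 0.3464 0.0869 r0.0264 [ 57. 155. 143.] 1492
wrist disc52_center p0.66 box [137.4, 215.4, 187.4, 263.4] ztop 0.0182 mean [0.4493 0.1291] circ 0.4480 0.1278 r0.0264 [ 66.  88. 143.] 1587
wrist disc52_center p0.45 box [93.8, 1.1, 296.9, 116.3] ztop 0.0043 mean [0.5139 0.3095] circ 0.5076 0.3540 r0.0963 [ 49. 101.  46.] 6975
side disc68_center p0.94 box [307.0, 141.1, 324.1, 159.4] ztop 0.0181 mean [0.6275 0.1962] circ 0.6271 0.1971 r0.034
[... 712 characters left out ...]
75
side disc56_center p0.54 box [290.8, 204.4, 314.8, 225.9] ztop 0.0182 mean [0.4603 0.0107] circ 0.4598 0.0118 r0.0295 [157.  96.  64.] 276
side disc52_center p0.91 box [272.9, 236.0, 292.1, 259.1] ztop 0.0179 mean [ 0.3568 -0.0446] circ 0.3564 -0.0434 r0.0273 [167. 105. 112.] 291
side disc52_center p0.81 box [268.5, 179.7, 287.7, 195.3] ztop 0.0181 mean [0.4493 0.1246] circ 0.4506 0.1251 r0.0265 [ 65.  75. 103.] 197
side disc52_center p0.66 box [244.2, 206.4, 257.9, 224.3] ztop 0.0176 mean [0.345  0.0826] circ 0.3484 0.0843 r0.0262 [ 51. 121. 112.] 205
side disc52_center p0.64 box [290.5, 203.8, 315.0, 227.0] ztop 0.0182 mean [0.4603 0.0108] circ 0.4598 0.0118 r0.0295 [157.  96.  64.] 276
```

View pics/wrist3.png

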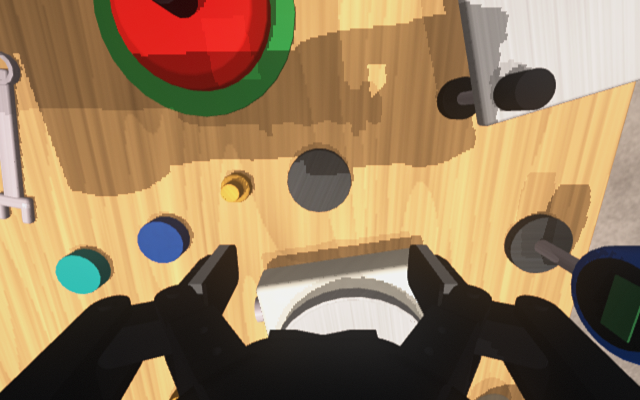

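Black disc at (319,180), with no other dark disc near it. Go down and grip.

Emit:
play_rows(rows=[[[1, 3, -2, 20, 0], [1, 0, 0, 45, 0], [1, 0, 0, 45, 0], [1, 0, 0, 40, 0], [1, 0, 0, 15, 0], [1, 0, 0, 5, 0], [1, 0, 0, 0, 0], [1, 0, 0, 0, 0]]])

```text
time_s: 14.98
eef_pos: [0.6287, 0.1971, 0.0023]
tool_rot: [0.707, 0.707, 0.001, 0.001]
contact_force: [0.8, 0.4, 0.3]
finger_gap: 0.0856
```

Emit:
play_rows(rows=[[[1, 0, -1, 5, 0], [1, 0, 0, 0, 0], [-1, 0, 0, 0, 0], [-1, 0, 0, 0, 0], [-1, 0, 0, 0, 0], [-1, 0, 0, 0, 0], [-1, 0, 0, 0, 0]]], force=50)

```text
time_s: 15.85
eef_pos: [0.6272, 0.1971, -0.0036]
tool_rot: [0.707, 0.707, 0.0, 0.0]
contact_force: [-1.9, 0.5, 4.6]
finger_gap: 0.0657
```

Emit:
play_rows(rows=[[[-1, 0, 0, -20, 0], [-1, 0, 0, -50, 0], [-1, 0, 0, -50, 0], [-1, 0, 0, -14, 0], [-1, -30, 5, 0, 0], [-1, -38, 7, 0, 0], [-1, -38, 8, 0, 0], [-1, -38, 8, 0, 0], [-1, -37, 7, 0, 0], [-1, 0, 0, 0, 0], [-1, 0, 0, 0, 0]]])

```text
time_s: 17.23
eef_pos: [0.6613, 0.0165, 0.1284]
tool_rot: [0.707, 0.707, -0.001, -0.001]
contact_force: [-0.0, -0.8, -5.1]
finger_gap: 0.0663
```

```bash
cat >> h.py <<'E'
def topfit(P,x,y,z,tol=0.003,r=0.06):
    m=(abs(P[...,2]-z)<tol)&(np.hypot(P[...,0]-x,P[...,1]-y)<r)
    return circ(P[m]) if m.sum()>5 else None
def pan(n):
    z=np.load('/tmp/'+n+'.npz');P=cloud(z['d'],z)
    # lip circle by horizontal slice
    m=(abs(P[...,2]-.078)<.0015)&(abs(np.hypot(P[...,0]-.662,P[...,1]-.016)-.081)<.008);q=P[m][:,:2]
    print(n,'lip',circ(P[m]),'fit',fitc(q))
E
python3 - <<'E'
from h import *
st()
for c in ['side','scene']:
    im,d,cp,P=shot(c,c+'4'); print(topfit(P,.662,.016,.148,.006)); pan(c+'4')
for n in ['side2','scene2','wrist3']: pan(n)
E
```

```text
t 17.23 pos [0.6613 0.0165 0.1284] q [-0.152  0.701  1.166  0.     1.278 -0.152] rot [ 0.707  0.707 -0.001 -0.001] F [-0.  -0.8 -5.1] gap 0.0663
(0.663, 0.0149, 0.0471, 359, array([0.6631, 0.0089]))
side4 lip (0.6633, 0.0162, 0.0839, 156, array([0.6565, 0.003 ])) fit (array([0.66271909, 0.01623218]), np.float64(0.08004071550506787))
(0.6666, 0.0128, 0.0442, 328, array([0.6719, 0.0061]))
scene4 lip (0.6642, 0.0148, 0.0841, 270, array([0.6833, 0.0123])) fit (array([0.66365896, 0.0149852 ]), np.float64(0.08004559034498519))
side2 lip (0.663, 0.0167, 0.0842, 190, array([0.661 , 0.0163])) fit (array([0.66252641, 0.0165505 ]), np.float64(0.08007099466985439))
scene2 lip (0.6637, 0.0148, 0.084, 293, array([0.67  , 0.0156])) fit (array([0.66346585, 0.015029  ]), np.float64(0.08005817042216472))
wrist3 lip (0.6576, 0.067, 0.0647, 683, array([0.6572, 0.0873])) fit (array([0.66088689, 0.01913131]), np.float64(0.07866728538791341))
```

Emit:
play_rows(rows=[[[-1, 0, 1, 25, 0], [-1, 0, 0, 20, 0], [-1, 0, 0, 10, 0], [-1, 0, 0, 0, 0], [-1, 0, 0, 0, 0]]])

```text
time_s: 17.95
eef_pos: [0.6635, 0.0161, 0.0758]
tool_rot: [0.707, 0.707, 0.0, 0.001]
contact_force: [0.7, 0.3, -5.5]
finger_gap: 0.0658
```

Emit:
play_rows(rows=[[[-1, 0, -1, 4, 0], [-1, 0, 0, 3, 0], [-1, 0, 0, 1, 0], [-1, 0, 0, 0, 0]]])

```text
time_s: 18.45
eef_pos: [0.662, 0.016, 0.0668]
tool_rot: [0.707, 0.707, -0.0, -0.0]
contact_force: [0.9, -0.3, -5.1]
finger_gap: 0.0661
```

Emit:
play_rows(rows=[[[-1, 0, 0, 1, 0], [-1, 0, 0, 0, 0], [-1, 0, 0, 0, 0]]])

```text
time_s: 18.82
eef_pos: [0.6621, 0.016, 0.0665]
tool_rot: [0.707, 0.707, 0.0, 0.0]
contact_force: [-2.0, 0.9, 2.1]
finger_gap: 0.066
```

Emit:
play_rows(rows=[[[-0.3, 0, 0, 0, 0], [1, 0, 0, 0, 0], [1, 0, 0, 0, 0], [1, 0, 0, 0, 0], [1, 0, 0, -30, 0], [1, 0, 0, -40, 0], [1, 0, 0, -33, 0], [1, -28, -43, 0, 0], [1, -29, -43, 0, 0], [1, -29, -43, 0, 0], [1, -29, -43, 0, 0], [1, -28, -43, 0, 0]]])

```text
time_s: 20.32
eef_pos: [0.4457, -0.1278, 0.1689]
tool_rot: [0.707, 0.707, 0.0, 0.0]
contact_force: [1.8, -0.5, -0.4]
finger_gap: 0.0857
```

Emit:
play_rows(rows=[[[1, 0, 0, 0, 0], [1, 0, 0, 0, 0]]])

```text
time_s: 20.58
eef_pos: [0.4476, -0.127, 0.1691]
tool_rot: [0.707, 0.707, 0.0, 0.0]
contact_force: [-0.0, -0.0, 0.4]
finger_gap: 0.0856
```

```bash
cat >> h.py <<'E'
def stack(P,n,tag):
    for zt,k in [(.088,'68'),(.106,'64'),(.124,'60'),(.142,'56'),(.160,'52')][:n][-1:]: print(tag,k,'top',topfit(P,.662,.016,zt,.003,.05))
E
python3 - <<'E'
from h import *
st()
for c in ['side','scene','wrist']:
    im,d,cp,P=shot(c,c+'5'); stack(P,1,c)
    rep(c,P,['disc64_center'],im)
E
```

```text
t 20.57 pos [ 0.4476 -0.127   0.1691] q [-0.529  0.244  1.761  0.     1.135 -0.529] rot [0.707 0.707 0.    0.   ] F [-0.  -0.   0.4] gap 0.0856
side 68 top (0.6678, 0.014, 0.0341, 210, array([0.6714, 0.0078]))
side disc64_center p0.88 box [318.1, 239.6, 345.6, 267.5] ztop 0.0179 mean [ 0.446  -0.1281] circ 0.4473 -0.1266 r0.0331 [173. 130.  63.] 447
side disc64_center p0.43 box [367.4, 299.2, 382.4, 310.5] ztop 0.0621 mean [ 0.4315 -0.3131] circ 0.4324 -0.3135 r0.0164 [173. 148.  43.] 154
side disc64_center p0.38 box [225.6, 123.2, 276.3, 159.0] ztop 0.0041 mean [0.459  0.3334] circ 0.4942 0.3545 r0.0955 [ 64. 118.  61.] 501
scene 68 top (0.6639, 0.015, 0.0354, 511, array([0.6657, 0.0143]))
scene disc64_center p0.56 box [255.5, 202.4, 278.8, 225.2] ztop 0.0179 mean [ 0.4492 -0.1286] circ 0.4475 -0.1288 r0.0333 [163. 121.  67.] 316
wrist 68 top (0.651, 0.0014, 0.029, 3092, array([0.6495, 0.0021]))
wrist disc64_center p0.78 box [292.2, 155.0, 351.0, 214.0] ztop 0.0182 mean [ 0.446  -0.1264] circ 0.4459 -0.1273 r0.0319 [213. 174.  73.] 2742
```

View pics/wrist5.png

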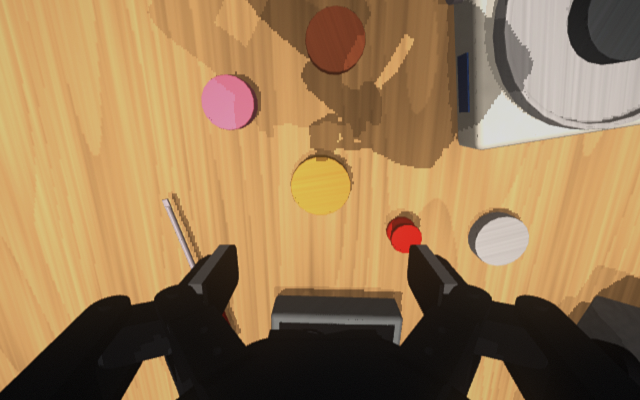

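View pics/scene5.png

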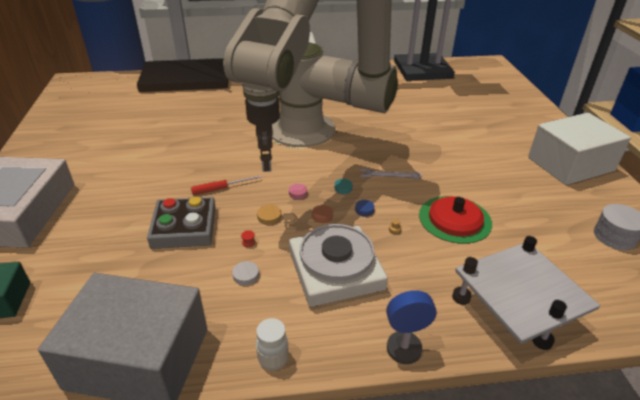

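Black disc sits flat and centred in the pan (337,248). The brass disc is at wrist (320,185); grip it.

Emit:
play_rows(rows=[[[1, 0, -1, 20, 0], [1, 0, 0, 45, 0], [1, 0, 0, 45, 0], [1, 0, 0, 40, 0], [1, 0, 0, 15, 0], [1, 0, 0, 4, 0], [1, 0, 0, 0, 0], [1, 0, 0, 0, 0]]])

```text
time_s: 21.88
eef_pos: [0.4466, -0.1273, 0.0008]
tool_rot: [0.707, 0.707, 0.0, 0.001]
contact_force: [-0.1, -0.3, 0.3]
finger_gap: 0.0857
```

Emit:
play_rows(rows=[[[1, 0, 0, 3, 0], [1, 0, 0, 0, 0], [-1, 0, 0, 0, 0], [-1, 0, 0, 0, 0], [-1, 0, 0, 0, 0], [-1, 0, 0, 0, 0], [-1, 0, 0, 0, 0]]])

```text
time_s: 22.75
eef_pos: [0.4459, -0.127, -0.0028]
tool_rot: [0.707, 0.707, -0.0, -0.0]
contact_force: [-2.0, 0.6, 7.3]
finger_gap: 0.0623
```

Emit:
play_rows(rows=[[[-1, 0, 0, -20, 0], [-1, 0, 0, -50, 0], [-1, 0, 0, -50, 0], [-1, 0, 0, -38, 0], [-1, 23, 36, 0, 0], [-1, 24, 36, 0, 0], [-1, 24, 36, 0, 0], [-1, 24, 36, 0, 0], [-1, 24, 36, 0, 0], [-1, 24, 36, 0, 0], [-1, 0, 0, 0, 0], [-1, 0, 0, 0, 0]]])

```text
time_s: 24.25
eef_pos: [0.6613, 0.0159, 0.1538]
tool_rot: [0.707, 0.707, -0.001, -0.001]
contact_force: [-0.9, -0.8, -4.6]
finger_gap: 0.0619
```

Emit:
play_rows(rows=[[[-1, 0, 0, 25, 0], [-1, 0, 0, 25, 0], [-1, 0, 0, 12, 0], [-1, 0, 0, 0, 0], [-1, 0, 0, 0, 0]]])

```text
time_s: 24.88
eef_pos: [0.6624, 0.0158, 0.094]
tool_rot: [0.707, 0.707, 0.001, 0.001]
contact_force: [-0.2, -0.2, -3.7]
finger_gap: 0.0621
```

Emit:
play_rows(rows=[[[-1, 0, 0, 4, 0], [-1, 0, 0, 2, 0], [-1, 0, 0, 1, 0], [-1, 0, 0, 0, 0], [-1, 0, 0, 0, 0]]])

```text
time_s: 25.5
eef_pos: [0.6621, 0.016, 0.0859]
tool_rot: [0.707, 0.707, 0.0, 0.0]
contact_force: [-0.5, -0.1, -4.5]
finger_gap: 0.062
```

Emit:
play_rows(rows=[[[-1, 0, 0, 1, 0], [-1, 0, 0, 0.5, 0], [-1, 0, 0, 0, 0]]])

```text
time_s: 25.88
eef_pos: [0.6621, 0.016, 0.0854]
tool_rot: [0.707, 0.707, 0.0, 0.0]
contact_force: [-4.1, 0.4, 5.7]
finger_gap: 0.062
```

Emit:
play_rows(rows=[[[-0.3, 0, 0, 0, 0], [1, 0, 0, 0, 0], [1, 0, 0, 0, 0], [1, 0, 0, 0, 0], [1, 0, 0, -30, 0], [1, 0, 0, -50, 0], [1, -41, -3, 0, 0], [1, -41, -3, 0, 0], [1, -41, -3, 0, 0], [1, -42, -3, 0, 0], [1, -42, -2, 0, 0], [1, 0, 0, 0, 0]]])

```text
time_s: 27.38
eef_pos: [0.6475, -0.1938, 0.1639]
tool_rot: [0.708, 0.706, -0.0, 0.0]
contact_force: [0.8, 0.1, -0.0]
finger_gap: 0.0856
```

Emit:
play_rows(rows=[[[1, 0, 0, 0, 0]]])

```text
time_s: 27.5
eef_pos: [0.6481, -0.1904, 0.1642]
tool_rot: [0.707, 0.707, 0.0, -0.0]
contact_force: [-0.1, 0.7, -0.2]
finger_gap: 0.0857
```

```bash
python3 - <<'E'
from h import *
st()
for c in ['side','scene','wrist']:
    im,d,cp,P=shot(c,c+'6'); stack(P,2,c)
    rep(c,P,['disc60_center'],im)
E
```

```text
t 27.5 pos [ 0.6481 -0.1904  0.1642] q [-0.459  0.702  1.068  0.     1.372 -0.459] rot [ 0.707  0.707  0.    -0.   ] F [-0.1  0.7 -0.2] gap 0.0857
side 64 top (0.6651, 0.0159, 0.0329, 316, array([0.6649, 0.0148]))
side disc60_center p0.87 box [399.0, 221.6, 419.3, 242.9] ztop 0.0181 mean [ 0.6477 -0.191 ] circ 0.6487 -0.1901 r0.0303 [162. 155. 146.] 348
scene 64 top (0.6658, 0.0126, 0.0338, 461, array([0.6678, 0.0143]))
wrist 64 top None
wrist disc60_center p0.96 box [294.2, 156.9, 351.1, 214.3] ztop 0.0182 mean [ 0.6478 -0.1891] circ 0.6478 -0.1900 r0.0298 [218. 213. 205.] 2447
```

View pics/wrist6.png

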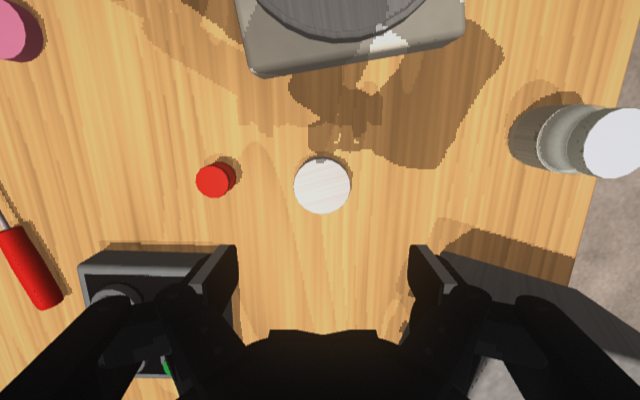

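View pics/scene6.png

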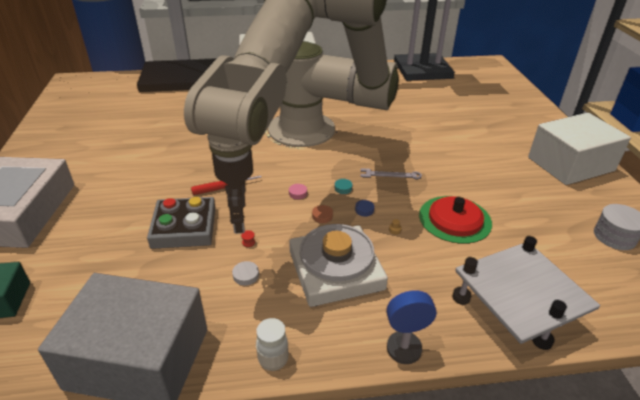

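Brass stands on black in the pan (337,245). The aluminium disc is at wrist (322,185); grip it.

Emit:
play_rows(rows=[[[1, 0, 0, 20, 0], [1, 0, 0, 45, 0], [1, 0, 0, 45, 0], [1, 0, 0, 35, 0], [1, 0, 0, 15, 0], [1, 0, 0, 3, 0], [1, 0, 0, 0, 0], [1, 0, 0, 0, 0]]])

```text
time_s: 28.8
eef_pos: [0.6486, -0.1913, 0.0027]
tool_rot: [0.707, 0.707, 0.0, 0.001]
contact_force: [-0.4, 0.2, 0.1]
finger_gap: 0.0853
```

Emit:
play_rows(rows=[[[1, 0, 0, 3, 0], [1, 0, 0, 0, 0], [-1, 0, 0, 0, 0], [-1, 0, 0, 0, 0], [-1, 0, 0, 0, 0], [-1, 0, 0, 0, 0], [-1, 0, 0, 0, 0]]])

```text
time_s: 29.68
eef_pos: [0.6482, -0.1911, -0.0012]
tool_rot: [0.707, 0.707, 0.0, 0.0]
contact_force: [-0.5, 0.8, 5.3]
finger_gap: 0.0584
```

Emit:
play_rows(rows=[[[-1, 0, 0, -25, 0], [-1, 0, 0, -50, 0], [-1, 0, 0, -50, 0], [-1, 0, 0, -50, 0], [-1, 41, 3, 0, 0], [-1, 41, 3, 0, 0], [-1, 41, 3, 0, 0], [-1, 42, 3, 0, 0], [-1, 42, 2, 0, 0], [-1, 0, 0, 0, 0], [-1, 0, 0, 0, 0], [-1, 0, 0, 0, 0]]])

```text
time_s: 31.18
eef_pos: [0.6619, 0.0148, 0.1729]
tool_rot: [0.708, 0.707, -0.0, -0.0]
contact_force: [-1.1, -0.3, -4.4]
finger_gap: 0.0579
```

Emit:
play_rows(rows=[[[-1, 0, 0, 25, 0], [-1, 0, 0, 25, 0], [-1, 0, 0, 10, 0], [-1, 0, 0, 2, 0], [-1, 0, 0, 0, 0], [-1, 0, 0, 0, 0]]])

```text
time_s: 31.92
eef_pos: [0.6624, 0.0159, 0.1123]
tool_rot: [0.707, 0.707, 0.0, 0.001]
contact_force: [0.0, -0.6, -3.8]
finger_gap: 0.0581
```

Emit:
play_rows(rows=[[[-1, 0, 0, 4, 0], [-1, 0, 0, 2, 0], [-1, 0, 0, 1, 0], [-1, 0, 0, 0, 0], [-1, 0, 0, 0, 0]]])

```text
time_s: 32.55
eef_pos: [0.662, 0.016, 0.1048]
tool_rot: [0.707, 0.707, -0.0, 0.0]
contact_force: [-5.3, 0.6, 5.5]
finger_gap: 0.058
```

Emit:
play_rows(rows=[[[-0.3, 0, 0, 0, 0], [1, 0, 0, 0, 0], [1, 0, 0, 0, 0], [1, 0, 0, 0, 0], [1, 0, 0, -30, 0], [1, 0, 0, -45, 0], [1, -1, -40, 0, 0], [1, -1, -40, 0, 0], [1, -1, -41, 0, 0], [1, -1, -41, 0, 0], [1, 0, -40, 0, 0], [1, 0, 0, 0, 0]]])

```text
time_s: 34.05
eef_pos: [0.4585, 0.0122, 0.1796]
tool_rot: [0.707, 0.707, 0.0, 0.0]
contact_force: [0.3, -0.3, 0.7]
finger_gap: 0.0856
```

Emit:
play_rows(rows=[[[1, 0, 0, 0, 0]]])

```text
time_s: 34.17
eef_pos: [0.4607, 0.0118, 0.1797]
tool_rot: [0.707, 0.707, 0.0, 0.001]
contact_force: [-0.6, 0.2, 0.6]
finger_gap: 0.0856
```

```bash
python3 - <<'E'
from h import *
st()
for c in ['side','scene','wrist']:
    im,d,cp,P=shot(c,c+'7'); stack(P,3,c)
    rep(c,P,['disc56_center'],im)
E
```

```text
t 34.17 pos [0.4607 0.0118 0.1797] q [-0.229  0.222  1.759  0.     1.159 -0.229] rot [0.707 0.707 0.    0.001] F [-0.6  0.2  0.6] gap 0.0856
side 60 top (0.6634, 0.0161, 0.0308, 283, array([0.6635, 0.0161]))
side disc56_center p0.70 box [355.7, 143.4, 377.1, 162.5] ztop 0.1241 mean [0.6621 0.0155] circ 0.6634 0.0161 r0.0308 [155. 150. 144.] 286
side disc56_center p0.53 box [291.6, 206.1, 312.1, 222.8] ztop 0.0178 mean [0.4607 0.0098] circ 0.4611 0.0110 r0.0288 [163.  99.  66.] 273
scene 60 top (0.6639, 0.0151, 0.0313, 412, array([0.666 , 0.0149]))
scene disc56_center p0.56 box [310.0, 203.2, 333.1, 221.4] ztop 0.0178 mean [0.4635 0.0089] circ 0.4608 0.0088 r0.0294 [159.  96.  68.] 234
scene disc56_center p0.19 box [361.6, 166.5, 421.5, 174.5] ztop 0.0069 mean [0.2997 0.2365] circ 0.3014 0.2348 r0.0875 [97. 85. 82.] 266
wrist 60 top (0.6618, 0.0162, 0.0308, 5136, array([0.6607, 0.0178]))
wrist disc56_center p0.56 box [297.4, 157.6, 348.3, 203.0] ztop 0.0182 mean [0.4592 0.0128] circ 0.4592 0.0116 r0.0279 [209. 124.  75.] 1964
wrist disc56_center p0.54 box [284.7, 40.5, 334.7, 96.7] ztop 0.0182 mean [0.448  0.1276] circ 0.4477 0.1274 r0.0259 [32. 40. 66.] 2300
```

View pics/wrist7.png

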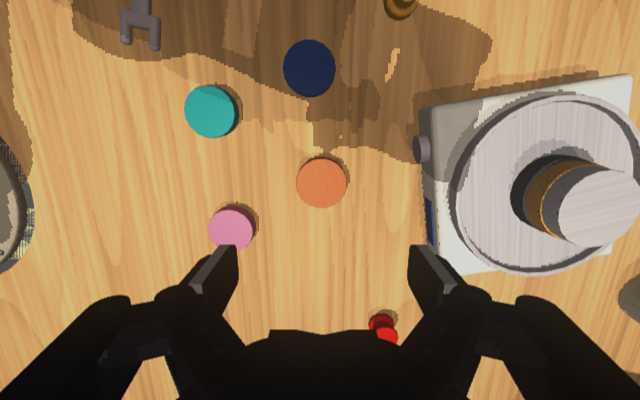

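View pics/scene7.png

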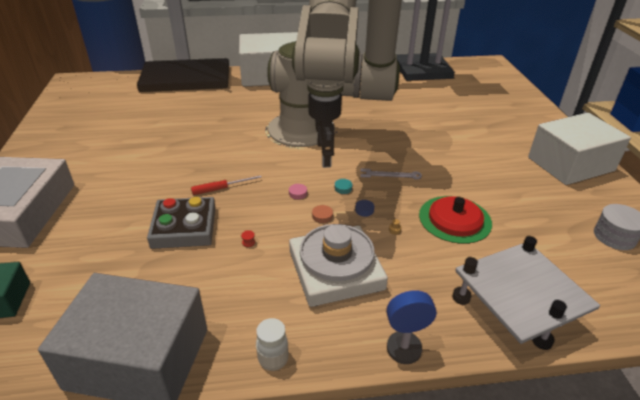

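Three discs stacked and centred. Copper is at wrist (322,182) and the pink look-alike at (231,228) is left alone. Grip copper.

Emit:
play_rows(rows=[[[1, 0, 0, 25, 0], [1, 0, 0, 45, 0], [1, 0, 0, 45, 0], [1, 0, 0, 45, 0], [1, 0, 0, 15, 0], [1, 0, 0, 3, 0], [1, 0, 0, 0, 0], [1, 0, 0, 0, 0]]])

```text
time_s: 35.48
eef_pos: [0.4608, 0.0118, 0.0025]
tool_rot: [0.707, 0.707, 0.001, 0.001]
contact_force: [0.5, 0.5, -0.5]
finger_gap: 0.0854
```

Emit:
play_rows(rows=[[[1, 0, 0, 2, 0], [1, 0, 0, 0, 0], [-1, 0, 0, 0, 0], [-1, 0, 0, 0, 0], [-1, 0, 0, 0, 0], [-1, 0, 0, 0, 0], [-1, 0, 0, 0, 0]]])

```text
time_s: 36.35
eef_pos: [0.46, 0.012, -0.0003]
tool_rot: [0.707, 0.707, -0.0, -0.0]
contact_force: [-2.8, 0.2, 7.8]
finger_gap: 0.0544
```

Emit:
play_rows(rows=[[[-1, 0, 0, -30, 0], [-1, 0, 0, -55, 0], [-1, 0, 0, -55, 0], [-1, 0, 0, -50, 0], [-1, 1, 40, 0, 0], [-1, 1, 40, 0, 0], [-1, 1, 41, 0, 0], [-1, 1, 41, 0, 0], [-1, 0, 40, 0, 0], [-1, 0, 0, 0, 0], [-1, 0, 0, 0, 0], [-1, 0, 0, 0, 0]]])

```text
time_s: 37.85
eef_pos: [0.6613, 0.0161, 0.1895]
tool_rot: [0.707, 0.707, -0.0, -0.0]
contact_force: [-0.4, 0.6, -3.1]
finger_gap: 0.0539
```

Emit:
play_rows(rows=[[[-1, 0, 0, 25, 0], [-1, 0, 0, 22, 0], [-1, 0, 0, 10, 0], [-1, 0, 0, 2, 0], [-1, 0, 0, 0, 0], [-1, 0, 0, 0, 0]]])

```text
time_s: 38.6
eef_pos: [0.6623, 0.0159, 0.1312]
tool_rot: [0.707, 0.707, 0.0, 0.001]
contact_force: [0.1, 0.5, -3.7]
finger_gap: 0.054
```

Emit:
play_rows(rows=[[[-1, 0, 0, 4, 0], [-1, 0, 0, 2, 0], [-1, 0, 0, 1, 0], [-1, 0, 0, 0, 0], [-1, 0, 0, 0, 0]]])

```text
time_s: 39.22
eef_pos: [0.662, 0.016, 0.1238]
tool_rot: [0.707, 0.707, 0.0, 0.0]
contact_force: [-3.7, 0.4, 4.8]
finger_gap: 0.0542
```

Emit:
play_rows(rows=[[[-0.3, 0, 0, 0, 0], [1, 0, 0, 0, 0], [1, 0, 0, 0, 0], [1, 0, 0, 0, 0], [1, 0, 0, -30, 0], [1, 0, 0, -40, 0], [1, 22, -42, 0, 0], [1, 22, -43, 0, 0], [1, 22, -43, 0, 0], [1, 22, -43, 0, 0], [1, 23, -43, 0, 0], [1, 0, 0, 0, 0]]])

```text
time_s: 40.72
eef_pos: [0.4461, 0.1282, 0.1937]
tool_rot: [0.706, 0.708, 0.0, 0.0]
contact_force: [0.8, -0.6, 0.4]
finger_gap: 0.0852
```

Emit:
play_rows(rows=[[[1, 0, 0, 0, 0]]])

```text
time_s: 40.85
eef_pos: [0.4486, 0.1269, 0.1936]
tool_rot: [0.707, 0.707, 0.0, 0.0]
contact_force: [0.6, 0.2, 0.7]
finger_gap: 0.0852
```

```bash
python3 - <<'E'
from h import *
st()
for c in ['side','scene','wrist']:
    im,d,cp,P=shot(c,c+'8'); stack(P,4,c)
    rep(c,P,['disc52_center'],im)
    if c=='wrist': save('crop8',im[100:300,200:440],3)
E
```

```text
t 40.85 pos [0.4486 0.1269 0.1936] q [ 0.024  0.218  1.725 -0.     1.197  0.023] rot [0.707 0.707 0.    0.   ] F [0.6 0.2 0.7] gap 0.0852
side 56 top (0.6625, 0.0151, 0.0287, 249, array([0.663, 0.014]))
side disc52_center p0.79 box [243.8, 206.5, 258.3, 224.4] ztop 0.0177 mean [0.347  0.0859] circ 0.3479 0.0867 r0.0275 [ 58. 123. 113.] 243
side disc52_center p0.73 box [273.2, 239.7, 291.3, 259.6] ztop 0.0177 mean [ 0.3568 -0.0442] circ 0.3571 -0.0435 r0.0261 [168. 106. 113.] 288
side disc52_center p0.56 box [266.4, 180.0, 286.1, 195.7] ztop 0.0180 mean [0.4478 0.1256] circ 0.4483 0.1268 r0.0267 [ 61.  73. 105.] 206
scene 56 top (0.6643, 0.0141, 0.0302, 372, array([0.6659, 0.0134]))
scene disc52_center p0.67 box [354.8, 198.4, 375.2, 215.8] ztop 0.0177 mean [0.4519 0.1251] circ 0.4510 0.1257 r0.0273 [65. 71. 99.] 195
scene disc52_center p0.66 box [286.7, 180.4, 308.6, 198.4] ztop 0.0176 mean [ 0.3594 -0.0454] circ 0.3572 -0.0438 r0.0291 [173. 104. 112.] 184
scene disc52_center p0.63 box [326.5, 219.9, 351.9, 239.2] ztop 0.1419 mean [0.6666 0.0138] circ 0.6643 0.0141 r0.0302 [156.  94.  68.] 386
scene disc52_center p0.47 box [333.1, 177.1, 350.1, 192.3] ztop 0.0176 mean [0.3495 0.0835] circ 0.3473 0.0845 r0.0304 [ 68. 118. 108.] 161
wrist 56 top (0.6681, 0.0222, 0.0271, 996, array([0.6716, 0.0292]))
wrist disc52_center p0.82 box [208.9, 188.7, 259.4, 235.3] ztop 0.0182 mean [0.3463 0.0878] circ 0.3457 0.0867 r0.0259 [ 65. 167. 154.] 1456
wrist disc52_center p0.70 box [233.5, 282.1, 269.4, 324.8] ztop 0.0181 mean [ 0.3561 -0.041 ] circ 0.3553 -0.0431 r0.0266 [195. 117. 139.] 1117
wrist disc52_center p0.58 box [303.6, 157.8, 341.4, 200.6] ztop 0.0182 mean [0.4477 0.1287] circ 0.4475 0.1280 r0.0256 [ 61.  85. 147.] 1519
```

View pics/crop8.png

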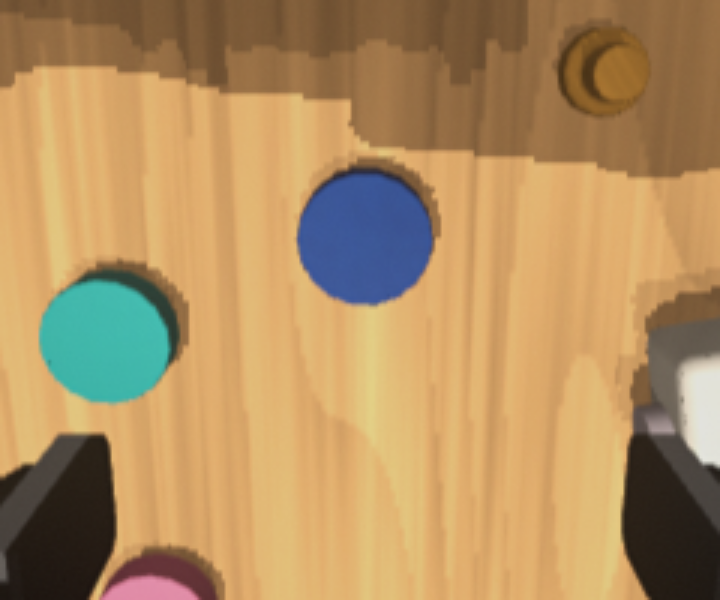

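View pics/scene8.png

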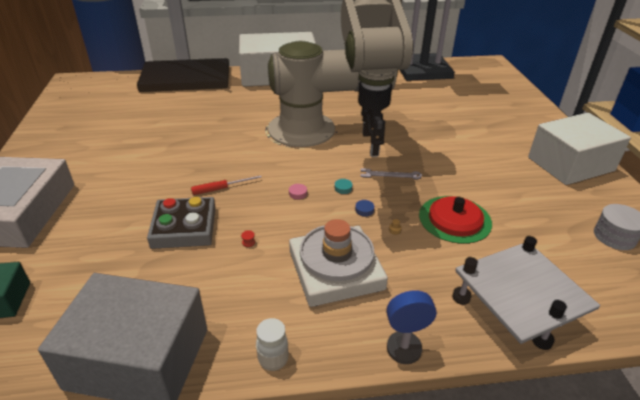

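Candidates in the wrist view: blue (322,179), teal (237,213) and pink (252,300). Blue is the one meant, by its colour. Copper is on the stack. Grip blue.

Emit:
play_rows(rows=[[[1, 0, 0, 30, 0], [1, 0, 0, 50, 0], [1, 0, 0, 50, 0], [1, 0, 0, 45, 0], [1, 0, 0, 14, 0], [1, 0, 0, 3, 0], [1, 0, 0, 0, 0], [1, 0, 0, 0, 0]]])

```text
time_s: 42.15
eef_pos: [0.4488, 0.127, 0.0025]
tool_rot: [0.707, 0.707, 0.001, 0.001]
contact_force: [-0.6, 0.3, -0.1]
finger_gap: 0.0854
```

Emit:
play_rows(rows=[[[1, 0, 0, 2, 0], [1, 0, 0, 0, 0], [-1, 0, 0, 0, 0], [-1, 0, 0, 0, 0], [-1, 0, 0, 0, 0], [-1, 0, 0, 0, 0], [-1, 0, 0, 0, 0], [-1, 0, 0, 0, 0]]])

```text
time_s: 43.15
eef_pos: [0.448, 0.127, -0.0003]
tool_rot: [0.707, 0.707, -0.0, -0.0]
contact_force: [-1.8, -0.4, 6.2]
finger_gap: 0.0503
```

Emit:
play_rows(rows=[[[-1, 0, 0, -40, 0], [-1, 0, 0, -60, 0], [-1, 0, 0, -60, 0], [-1, 0, 0, -50, 0], [-1, -22, 42, 0, 0], [-1, -22, 43, 0, 0], [-1, -22, 43, 0, 0], [-1, -22, 43, 0, 0], [-1, -23, 43, 0, 0], [-1, 0, 0, 0, 0], [-1, 0, 0, 0, 0], [-1, 0, 0, 0, 0]]])

```text
time_s: 44.65
eef_pos: [0.6614, 0.0167, 0.2097]
tool_rot: [0.707, 0.707, 0.0, -0.0]
contact_force: [0.9, 1.2, -3.5]
finger_gap: 0.0501
```

Emit:
play_rows(rows=[[[-1, 0, 0, 25, 0], [-1, 0, 0, 23, 0], [-1, 0, 0, 10, 0], [-1, 0, 0, 3, 0], [-1, 0, 0, 0, 0], [-1, 0, 0, 0, 0]]])

```text
time_s: 45.4
eef_pos: [0.6623, 0.016, 0.1492]
tool_rot: [0.707, 0.707, 0.0, 0.001]
contact_force: [-0.1, 0.3, -2.2]
finger_gap: 0.0499
```

Emit:
play_rows(rows=[[[-1, 0, 0, 4, 0], [-1, 0, 0, 2, 0], [-1, 0, 0, 1, 0], [-1, 0, 0, 0, 0], [-1, 0, 0, 0, 0]]])

```text
time_s: 46.02
eef_pos: [0.662, 0.016, 0.1417]
tool_rot: [0.707, 0.707, 0.0, 0.0]
contact_force: [-2.9, -0.1, 4.3]
finger_gap: 0.05
```

Emit:
play_rows(rows=[[[-0.3, 0, 0, 0, 0], [1, 0, 0, 0, 0], [1, 0, 0, 0, 0], [1, 0, 0, 0, 0], [1, 0, 0, -30, 0], [1, 0, 0, -40, 0], [0, -44, -18, 0, 0], [0, -44, -18, 0, 0], [0, -44, -18, 0, 0], [0, -44, -18, 0, 0], [0, -44, -18, 0, 0], [0, -44, -18, 0, 0]]])

```text
time_s: 47.52
eef_pos: [0.5534, -0.2494, 0.2114]
tool_rot: [0.707, 0.707, 0.0, 0.0]
contact_force: [1.2, -1.0, -0.3]
finger_gap: 0.0424
```

```bash
python3 - <<'E'
from h import *
st()
for c in ['side','scene']:
    im,d,cp,P=shot(c,c+'9'); stack(P,5,c); print(knob(im,P,.511,.357,.068))
    rep(c,P,['key_green_top','key_yellow_top'],im)
E
```

```text
t 47.52 pos [ 0.5534 -0.2494  0.2114] q [-0.616  0.509  1.263  0.     1.369 -0.616] rot [0.707 0.707 0.    0.   ] F [ 1.2 -1.  -0.3] gap 0.0424
side 52 top None
(0.511, 0.3556, 0.0158, 51, array([0.513 , 0.3562]))
side key_green_top p0.69 box [409.0, 305.9, 425.9, 324.1] ztop 0.0622 mean [ 0.4925 -0.379 ] circ 0.4927 -0.3783 r0.0155 [ 66. 128.  68.] 147
side key_yellow_top p0.54 box [369.4, 298.3, 379.5, 312.7] ztop 0.0625 mean [ 0.4316 -0.313 ] circ 0.4315 -0.3127 r0.0155 [177. 151.  43.] 151
side key_yellow_top p0.23 box [410.0, 304.3, 425.5, 323.2] ztop 0.0622 mean [ 0.4931 -0.3784] circ 0.4935 -0.3782 r0.0169 [ 70. 123.  70.] 163
scene 52 top (0.665, 0.0148, 0.0269, 317, array([0.6652, 0.0146]))
(0.5122, 0.3543, 0.0165, 67, array([0.515 , 0.3549]))
scene key_green_top p0.74 box [323.7, 236.1, 355.5, 248.6] ztop 0.1233 mean [0.6862 0.0132] circ 0.6732 0.0142 r0.0281 [110.  96.  86.] 94
scene key_green_top p0.53 box [157.0, 214.2, 171.9, 224.8] ztop 0.0623 mean [ 0.4968 -0.3805] circ 0.4951 -0.3796 r0.0172 [ 64. 112.  63.] 89
```

View pics/scene9.png

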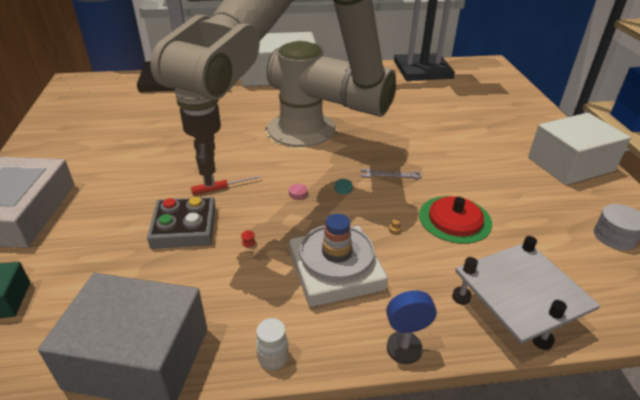

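View pics/side9.png

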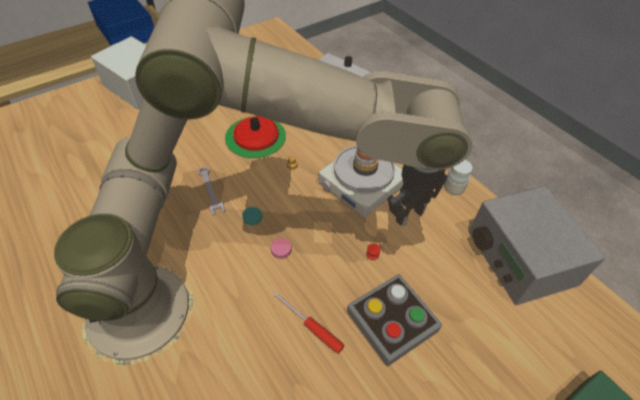

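All five discs stand in a straight stack (338,235) and the cover is on its pad. Next, the green key at (417,315) in the side view.

Emit:
play_rows(rows=[[[-1, -43, -20, 0, 0], [-1, -44, -20, 0, 0], [-1, -43, -20, 0, 0], [-1, 0, 0, 40, 0], [-1, 0, 0, 50, 0], [-1, 0, 0, 45, 0], [-1, 0, 0, 0, 0], [-1, 0, 0, 0, 0]]])

```text
time_s: 48.82
eef_pos: [0.4952, -0.3783, 0.0785]
tool_rot: [0.707, 0.707, -0.0, 0.002]
contact_force: [0.7, 0.2, 1.0]
finger_gap: -0.0
```

Emit:
play_rows(rows=[[[-1, 0, -1, 8, 0], [-1, 0, 0, 6, 0], [-1, 0, 0, 4, 0], [-1, 0, 0, 2.5, 0], [-1, 0, 0, 0.5, 0], [-1, 0, 0, 0, 0], [-1, 0, 0, 0, 0]]])

```text
time_s: 49.7
eef_pos: [0.4932, -0.3782, 0.0565]
tool_rot: [0.707, 0.707, -0.0, 0.0]
contact_force: [-2.3, 2.0, 10.1]
finger_gap: 0.0002
```

Emit:
play_rows(rows=[[[-1, 0, 0, 1, 0], [-1, 0, 0, 0, 0], [-1, 0, 0, 0, 0], [-1, 0, 0, -15, 0], [-1, 0, 0, -15, 0], [-1, 0, 0, 0, 0]]])

```text
time_s: 50.45
eef_pos: [0.4934, -0.3785, 0.0856]
tool_rot: [0.707, 0.707, -0.0, 0.001]
contact_force: [0.3, 0.0, 0.4]
finger_gap: -0.0
```

```bash
python3 - <<'E'
from h import *
st()
for c in ['scene']:
    im,d,cp,P=shot(c,c+'10'); stack(P,5,c); print(knob(im,P,.511,.357,.068))
save('c10',im[150:300,130:480],2)
E
```

```text
t 50.45 pos [ 0.4934 -0.3785  0.0856] q [-0.842  0.659  1.359 -0.     1.121 -0.842] rot [ 0.707  0.707 -0.     0.001] F [0.3 0.  0.4] gap -0.0
scene 52 top (0.6632, 0.0149, 0.0272, 321, array([0.6658, 0.0145]))
(0.514, 0.3557, 0.016, 64, array([0.5147, 0.3556]))
```

View pics/c10.png

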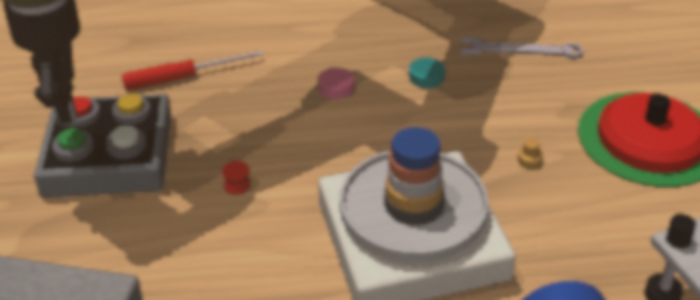

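Stack standing, green released. Now yellow.

Emit:
play_rows(rows=[[[-1, 0, 0, -25, 0], [-1, 22, -20, 0, 0], [-1, 22, -21, 0, 0], [-1, 21, -20, 0, 0], [-1, 0, 0, 15, 0], [-1, 0, 0, 18, 0], [-1, 0, 0, 0, 0], [-1, 0, 0, 0, 0]]])

```text
time_s: 51.5
eef_pos: [0.4323, -0.3134, 0.0763]
tool_rot: [0.707, 0.707, -0.0, 0.0]
contact_force: [0.1, -0.4, 0.2]
finger_gap: 0.0002
```

Emit:
play_rows(rows=[[[-1, 0, 0, 8, 0], [-1, 0, 0, 6, 0], [-1, 0, 0, 4, 0], [-1, 0, 0, 2, 0], [-1, 0, 0, 1.5, 0], [-1, 0, 0, 0, 0], [-1, 0, 0, 0, 0]]])

```text
time_s: 52.38
eef_pos: [0.4322, -0.3131, 0.0564]
tool_rot: [0.707, 0.707, -0.0, 0.0]
contact_force: [-5.0, 4.4, 16.7]
finger_gap: 0.0001
```

Emit:
play_rows(rows=[[[-1, 0, 0, -15, 0], [-1, 0, 0, -40, 0], [-1, 0, 0, -60, 0], [-1, 0, 0, -40, 0], [-1, 0, 0, 0, 0], [-1, 0, 0, 0, 0], [-1, 0, 0, 0, 0]]])

```text
time_s: 53.25
eef_pos: [0.4316, -0.3127, 0.2085]
tool_rot: [0.707, 0.707, 0.0, -0.001]
contact_force: [0.6, 0.9, -1.1]
finger_gap: 0.0001
```

```bash
python3 - <<'E'
from h import *
st()
for c in ['side','scene']:
    im,d,cp,P=shot(c,c+'11'); stack(P,5,c); print(knob(im,P,.511,.357,.068)); rep(c,P,['fitting','spool','screwdriver','wrench'])
E
```

```text
t 53.25 pos [ 0.4316 -0.3127  0.2085] q [-0.847  0.35   1.507 -0.     1.287 -0.847] rot [ 0.707  0.707  0.    -0.001] F [ 0.6  0.9 -1.1] gap 0.0001
side 52 top None
(0.0, 0.0, 0.0, 0, array([nan, nan]))
side fitting p0.40 box [408.4, 305.8, 424.6, 325.3] ztop 0.0624 mean [ 0.493  -0.3791] circ 0.4934 -0.3786 r0.0157  156
side screwdriver p0.78 box [275.8, 295.3, 348.1, 355.3] ztop 0.0240 mean [ 0.3151 -0.2907] circ 0.3169 -0.2872 r0.0503  405
side wrench p0.82 box [203.6, 168.9, 225.7, 217.8] ztop 0.0072 mean [0.2951 0.2219] circ 0.3020 0.2344 r0.0891  309
scene 52 top (0.664, 0.014, 0.0277, 320, array([0.6656, 0.0143]))
(0.5136, 0.3542, 0.0166, 65, array([0.5153, 0.3555]))
scene fitting p0.71 box [386.4, 219.4, 399.2, 234.3] ztop 0.0308 mean [0.5393 0.1867] circ 0.5382 0.1869 r0.0118  42
scene spool p0.44 box [239.6, 226.4, 254.0, 243.7] ztop 0.0278 mean [ 0.5408 -0.1839] circ 0.5393 -0.1855 r0.0189  113
scene screwdriver p0.79 box [190.5, 179.4, 229.9, 190.4] ztop 0.0231 mean [ 0.3222 -0.2914] circ 0.3197 -0.2879 r0.0487  130
scene wrench p0.85 box [365.9, 165.8, 416.0, 178.9] ztop 0.0065 mean [0.2988 0.2286] circ 0.2973 0.2340 r0.0824  205
scene wrench p0.33 box [162.5, 196.0, 177.2, 211.1] ztop 0.0620 mean [ 0.4333 -0.377 ] circ 0.4321 -0.3774 r0.0164  86h.py:31: RuntimeWarning: Mean of empty slice.
  (x,y),r=cv2.minEnclosingCircle(q[:,:2].astype(np.float32).reshape(-1,1,2));return round(x,4),round(y,4),round(r,4),len(q),q[:,:2].mean(0).round(4)
  ret = um.true_divide(
```

View pics/scene11.png

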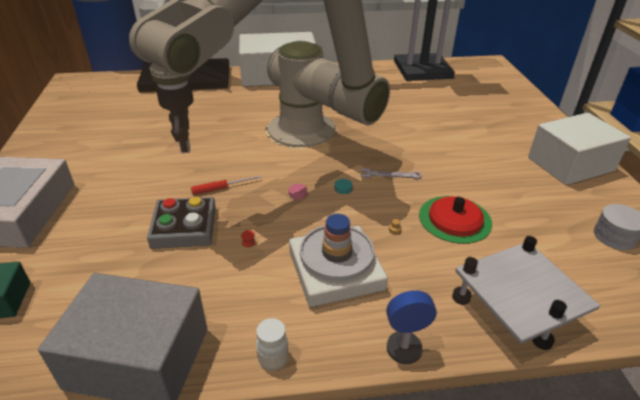

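Stack straight at (338,235), cover on the pad (457,215), bystanders in place and the arm clear. Handing in.

```bash
python3 -c "
from plant import sign_off
print(sign_off())"
```

```text
the job is handed in; nothing more can be done
None
```

I did every step in order and handed the job in at about 53 s of the 210 s allowed; the hand-in gives no verdict.

- **Cover:** it was parked upright on the green pad and released. My last check put it about 3 mm from the pad's centre.
- **Keys:** white was pressed with the pan empty, then green and yellow with the stack standing. I read 15 N, at least 10 N and 17 N, all above the 5 N that bottoms a key. I did not see the key travel directly; the forces and a tool height of about 56 mm are the evidence. I never moved onto the red key.
- **Stack:** all five discs were present and went on black, brass, aluminium, copper, blue from the bottom up. In the last scene picture the stack is straight, and its top disc measures about 3 mm from the pan's centre. I did not measure the tilt of each disc separately.
- **Other things:** the fitting, spool, screwdriver and wrench measured within a few millimetres of where they began. The pink and teal look-alikes were not touched. I saw nothing knocked aside during the run.

One gap: in the last side picture neither the stack nor the knob gave a reading, probably because the arm stood in the way. The final check of both therefore comes from the scene camera alone.

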